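# Show the edge of the mixing slab

### The job

Without gripping or lifting it, push the white mixing slab on the raised ledge back with the fingertips until its long side lies square against the metal back rail. Then push it along the rail towards the end of the ledge nearest the mixing bowl, until about a third of its length sticks out past that end, so that someone can take it by its edge. Leave it lying flat on the ledge against the rail, and do not disturb the bowl, the jar or the other things around.

Things in the scene. Friction and masses are not known exactly. Their poses are not given: they have to be found in the camera images.
- ledge: Raised wooden ledge, fixed to the bench: a board 110 mm deep (its x) by 300 mm long (its y, ends at y = +-150 mm) whose top surface is 50 mm above the bench and which is 12 mm thick. Along its far (+x) side runs an aluminium rail 12 mm thick rising 14 mm above the board; the rail's near face is at x = +43 mm. Both ends and the near side (x = -55 mm) are open. Origin: on the bench under the middle of the board; x points across to the rail, y along the ledge, z up.
- slab: White porcelain mixing slab, a thin plate 64 mm wide (its x) by 110 mm long (its y) by 6 mm thick, about 0.13 kg, loose, lying flat on the ledge near the middle of its length, a little in front of the rail and slightly askew. Origin: centre of its underside; z up. Flush against the rail its origin is at x = +11 mm in the ledge's frame. It tips off if half its length is past the end.
- bowl: Open mixing bowl, 121 mm across and 67 mm high, loose, standing on the bench beyond one end of the ledge (which end changes). Origin: centre of its underside. It marks the end to push towards.
- jar: Round jar of pins with a screw cap, 57 mm across and 60 mm high, loose, standing on the bench beyond the other end of the ledge. Origin: centre of its underside. Leave alone.
- wax_tin: Flat round tin of wax, 69 mm across and 25 mm high, loose, on the bench behind the ledge. Origin: centre of its underside. Leave alone.
- block: Stone block, 51 x 56 x 27 mm, loose, on the bench behind the ledge. Origin: centre of its underside. Leave alone.
- spatula: Plaster spatula with wooden handle, 26 x 213 x 20 mm (length along its y), loose, lying on the bench between the ledge and the robot. Origin: centre of its underside. Leave alone.
Not all that is in view belongs to the job. Of the things shaped like the slab, the white one is meant.

How it is judged:
On the way, in this order (a step that is already met when the one before it is completed fails the run):
1. the slab lies flat and square against the back rail, not yet sticking out past an end (x of slab in the frame of ledge between 0.0075 and 0.015 m and angle between the y axis of slab and the y axis of ledge, either way round below 0.05 rad and z of slab in the frame of ledge between 0.046 and 0.054 m and angle between slab's own z axis and vertical below 0.06 rad and y of slab in the frame of ledge between -0.09 and 0.09 m), for 0.2 s.
2. the slab has been pushed along the rail and sticks out past the bowl's end by about a third (x of slab in the frame of ledge between 0.0075 and 0.015 m and angle between the y axis of slab and the y axis of ledge, either way round below 0.05 rad and z of slab in the frame of ledge between 0.046 and 0.054 m and angle between slab's own z axis and vertical below 0.06 rad and ((y of bowl in the frame of ledge above 0 m and y of slab in the frame of ledge between 0.117 and 0.147 m) or (y of bowl in the frame of ledge below 0 m and y of slab in the frame of ledge between -0.147 and -0.117 m))), for 0.2 s.
At the end, for the whole second after the job is handed in: The slab rests flat on the ledge, within 3.5 mm of the rail and 3 degrees of parallel to it, with 22 to 52 mm of its 110 mm length past the ledge's end nearest the bowl (all of step 2 and linear speed of slab below 0.01 m/s); the robot touches nothing.
It fails at once if the slab is lifted off or tipped off the ledge (z of slab in the frame of ledge above 0.06 m or z of slab in the frame of ledge below 0.035 m or angle between slab's own z axis and vertical above 0.3 rad).
It fails at once if a bystander is moved by more than 20 mm (distance of any of bowl, jar, wax_tin, block, spatula from where it was at the start of the episode above 0.02 m).
It also fails if it takes over 51 s, if anything falls off the work surface, if the arm or the gripper's body presses on something with over 40 N, if the wrist force passes 120 N, or if a joint passes its speed limit or range.

### The arm

A 6-joint arm with a two-finger parallel gripper is mounted at the origin on a cart in front of the work surface, level with it; the furniture and walls round the work are solid. World frame = base frame: x ahead of the robot, y to its left, z up, the work surface at z = 0. Lengths are in m, angles in rad, forces in N, time in s.
With the tool pointing down it reaches from about 0.325 to 0.9 m from the base axis. Payload 6.1 kg.
Tool frame: the origin (TCP) lies at the very end of the fingers, on their centre line; the grasp point (between the pads) lies 19 mm behind it; z points along the fingers, y is the line along which they close (so a half turn about z gives the same grasp; the last joint's range is limited). The gripper opens to 85 mm and grips with 20 to 120 N. Pads are 22 mm wide; open, the fingers measure 114 mm over their backs; the gripper's body (76 mm by 85 mm) begins 54 mm behind the grasp point. The pads swing forward as they close: fully open they stand 13 mm farther back than shut.
Start: joints at [-1.347, 0.22, 1.526, -0, 1.395, -0.126], TCP at [0.214, -0.587, 0.231] pointing down, gripper open.
Joint ranges: [-2.98, 2.98], [-0.91, 2.08], [0.09, 2.57], [-1.24, 4.39], [0.2, 2.65], [-2.68, 2.68]. Speed limits (rad/s): [2.57, 2.57, 3.01, 3.14, 3.14, 3.14].

### API

Orientations are given as a rotation vector (axis times angle).
In Python, from rig import bot gives the robot as it stands. The module is installed in compiled form; this text tells all that it offers.
- The arm moves only by the shell command python3 -m jog 'ROWS' [OPENING] [FORCE]. ROWS is JSON, a list of rows, each a list of 2 entries, a list of its own where there are three numbers: the shift along the world's x, y, z in m, then the turn about the world's z in rad. In form: [[[tx, ty, tz], roll], ...]. A call has 1 to 10 rows; each row shifts and turns the commanded pose from where the row before left it; what a row does not reach is not made up. A row lasts 1/12 s, in which the tool goes at most 41.7 mm and 7.16 degrees, less where a joint would pass 70% of its speed; a pose out of reach is approached as far as the arm can. A call with a gripper value outside its range is refused whole. OPENING is the finger opening in m, from 0 to 0.0854, set as the call begins (- or left out, the last holds). The fingers move at their own pace and stop on an object; FORCE is the grip in N (left out, the last holds). Time passes only in rows, so rows that do not move let the fingers close. It gives the time, the measured TCP pose, the force, the opening and the grip force at its end, in the units of the state.
- bot.read_state(): the state, without advancing time (a new reading comes with each control period).
- bot.get_image(name): name is "scene" or "side" or "wrist"; returns (picture, depth): 400x640x3 uint8, red, green, blue; 400x640 float32, m along the optical axis (not along the pixel's ray), 0 where there is no reading.
- bot.camera_params(name): a dict with "fx", "fy", "cx", "cy" (pixels), "R" (3x3) and "t" (3): a world point X has camera coordinates R X + t; the wrist camera has in their place "hand_eye" (4x4, takes a point from camera to tool coordinates, whose origin is the TCP and whose axes are the flange's). Camera axes: x right, y down, z forward; pixel columns grow to the right and rows downward; lengths in m; the calibration is good to about 2 mm. The wrist camera is an equidistant fisheye: a pixel r from the principal point sees the ray r / f radians off the axis. A picture is of the moment at which its call begins: read the wrist's pose just before it. camera_params takes no time and is no camera call.
- bot.sign_off(): hands the job in; it is judged then, once.
The state is a dict: "time": time; "qpos": joint angles; "qvel": joint speeds; "tau": joint torques, N m; "tcp_pos": TCP position; "orientation": TCP orientation; "wrist_force": force on the tool from outside, world axes, zero at the start; "torque": the same for the moment, N m; "opening": finger opening in m; "gripper_force": force on a finger pad.
Only numpy, scipy, OpenCV 4.12 (cv2) and the standard library are available. Lean on these libraries where they do the work, as an engineer would, in place of code of your own. Each camera call takes 0.05 s, during which the arm holds its last target. There are 200 camera calls.

## Working session

There is one attempt and no reset: what is moved stays moved. The work goes in short steps, Python scripts to look and compute and a shell command to move; the robot and the scene stay as the last step left them, time stands still between calls to the robot, and variables do not carry over. Pictures are saved under pics/ and viewed, at most 10 in all, crops included, and the job is handed in when it is done.

```bash
mkdir -p pics; python3 - <<'E'
from rig import bot
import cv2,numpy as np
s=bot.read_state();print(s['time'],s['tcp_pos'],s['orientation'],s['opening'])
for n in("scene","side"):
    p,d=bot.get_image(n);cv2.imwrite(f"pics/{n}0.png",p[:,:,::-1]);np.savez(f"{n}0.npz",p=p,d=d)
    c=bot.camera_params(n);print(n,c)
print(bot.camera_params("wrist"))
E
```

```text
0.0 [ 0.21408584 -0.58652029  0.23015783] [-3.09163989e+00 -5.46447277e-01  1.46303655e-04] 0.08553191013194023
scene {'fx': 518.9822624085472, 'fy': 518.9822624085472, 'cx': 318.7838518430075, 'cy': 201.96221135929179, 'R': array([[ 0.98873615,  0.14919769,  0.01186911],
       [ 0.12638803, -0.78983162, -0.60016004],
       [-0.08016789,  0.59490004, -0.79979188]]), 't': array([-5.50685128e-01,  5.59615987e-04,  1.59231340e+00])}
side {'fx': 437.03117616757896, 'fy': 437.03117616757896, 'cx': 314.7487387772115, 'cy': 196.84559671027029, 'R': array([[ 0.97226466,  0.23324016,  0.01733394],
       [ 0.19835255, -0.78302347, -0.58951718],
       [-0.1239262 ,  0.57660495, -0.80756983]]), 't': array([-0.56526933, -0.01387168,  1.24167885])}
{'fx': 309.70691628693146, 'fy': 309.70691628693146, 'cx': 318.17422087013887, 'cy': 199.6262522190205, 'hand_eye': array([[-4.29391722e-04, -9.49238209e-01, -3.14557845e-01,
         8.06441684e-02],
       [ 9.99999864e-01, -3.14794267e-04, -4.15112576e-04,
        -1.52382692e-04],
       [ 2.95019712e-04, -3.14557980e-01,  9.49238216e-01,
        -1.43068713e-01],
       [ 0.00000000e+00,  0.00000000e+00,  0.00000000e+00,
         1.00000000e+00]])}
```

View pics/scene0.png

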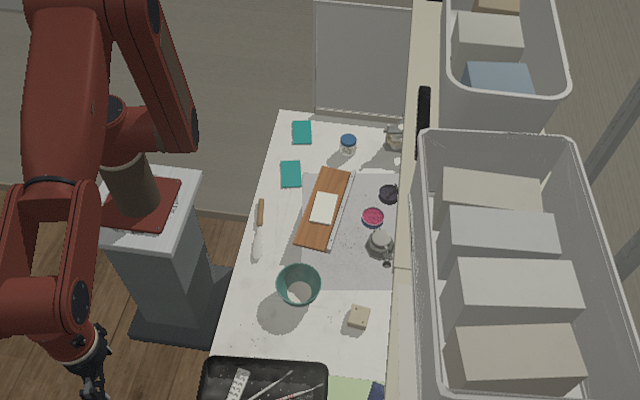

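View pics/side0.png

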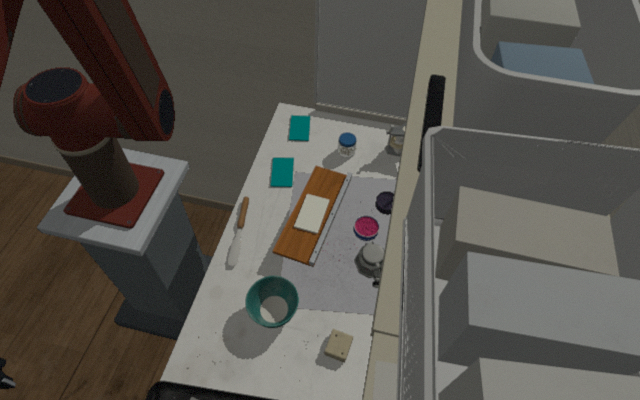

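The scene view shows the slab at (323,208) on the wooden ledge, whose ends are near (318,246) and (337,170). The rail is on the right. The bowl at (298,286) is beyond the near (-y) end, and the jar at (348,143) is beyond the other. The side view agrees, with the slab at (312,214) and the bowl at (272,302).

```bash
cat > h.py <<'E'
import cv2,numpy as np
from rig import bot
def ray(c,px,z):
    px=np.atleast_2d(px).astype(float)
    d=np.c_[(px[:,0]-c['cx'])/c['fx'],(px[:,1]-c['cy'])/c['fy'],np.ones(len(px))]@c['R']
    o=-c['R'].T@c['t']
    return (o+d*((z-o[2])/d[:,2])[:,None])[:,:2]
def big(m,near=None):
    n,l,s,ce=cv2.connectedComponentsWithStats(m.astype(np.uint8))
    i=1+(np.argmax(s[1:,4]) if near is None else np.argmin(np.hypot(*(ce[1:]-near).T)+1e3*(s[1:,4]<60)))
    return (l==i).astype(np.uint8)
def rect(m,c,z):
    k=max(cv2.findContours(m,0,cv2.CHAIN_APPROX_NONE)[0],key=cv2.contourArea)[:,0,:]
    w=ray(c,k,z); r=cv2.minAreaRect((w*1000).astype(np.float32))
    return r,cv2.boxPoints(r)
def masks(p,roi):
    hsv=cv2.cvtColor(p,cv2.COLOR_RGB2HSV);h,s,v=[hsv[...,i].astype(int) for i in range(3)]
    M=np.zeros(h.shape,bool);M[roi[1]:roi[3],roi[0]:roi[2]]=1
    wood=(h<20)&(s>100)&(v>70)&M
    slab=(s<75)&(v>190)&M
    return wood,slab
E
python3 - <<'E'
from h import *
np.set_printoptions(precision=1,suppress=True)
for n,roi,sc in(("scene",(280,160,365,260),(323,208)),("side",(265,160,355,270),(312,214))):
    f=np.load(n+"0.npz");p=f['p'];c=bot.camera_params(n)
    hsv=cv2.cvtColor(p,cv2.COLOR_RGB2HSV)
    print(n,hsv[sc[1],sc[0]],hsv[sc[1]+25,sc[0]-5])
    wood,slab=masks(p,roi)
    sl=big(slab,sc);wo=big(wood|(sl>0))
    for nm,m,z in(("slab",sl,.056),("wood",wo,.05)):
        r,b=rect(m,c,z);print(nm,m.sum(),r);print(b)
    hh=hsv[...,0].astype(int);g=(abs(hh-85)<12)&(hsv[...,1]>60)
    g[:230]=0;r,b=rect(big(g),c,.067);print("bowl rim",r)
    im=p.copy();im[wo>0]=(255,0,0);im[sl>0]=(0,0,255)
    y0=roi[1]-20;x0=roi[0]-30
    cr=np.hstack([q[y0:y0+130,x0:x0+130] for q in(p,im)])
    cv2.imwrite(f"pics/{n}_c.png",cv2.resize(cr[:,:,::-1],None,fx=3,fy=3,interpolation=cv2.INTER_NEAREST))
E
```

```text
scene [ 28  17 198] [ 14 120 149]
slab 606 ((565.1932373046875, 30.513599395751953), (104.7369384765625, 61.137672424316406), 86.2442398071289)
[[531.3 -19.7]
 [592.3 -23.7]
 [599.1  80.8]
 [538.1  84.8]]
wood 2447 ((563.4393310546875, 37.27070617675781), (300.5749206542969, 94.7254638671875), 82.7706069946289)
[[ 497.5 -105.9]
 [ 591.5 -117.8]
 [ 629.3  180.4]
 [ 535.4  192.3]]
bowl rim ((498.25830078125, -235.006103515625), (39.8480110168457, 111.99967193603516), 2.370938539505005)
side [ 25  26 165] [ 14 183 113]Traceback (most recent call last):
  File "<stdin>", line 8, in <module>
  File "h.py", line 10, in big
    i=1+(np.argmax(s[1:,4]) if near is None else np.argmin(np.hypot(*(ce[1:]-near).T)+1e3*(s[1:,4]<60)))
                                                 ~~~~~~~~~^^^^^^^^^^^^^^^^^^^^^^^^^^^^^^^^^^^^^^^^^^^^^
    return _wrapfunc(a, 'argmin', axis=axis, out=out, **kwds)
    return bound(*args, **kwds)
ValueError: attempt to get argmin of an empty sequence
```

View pics/scene_c.png

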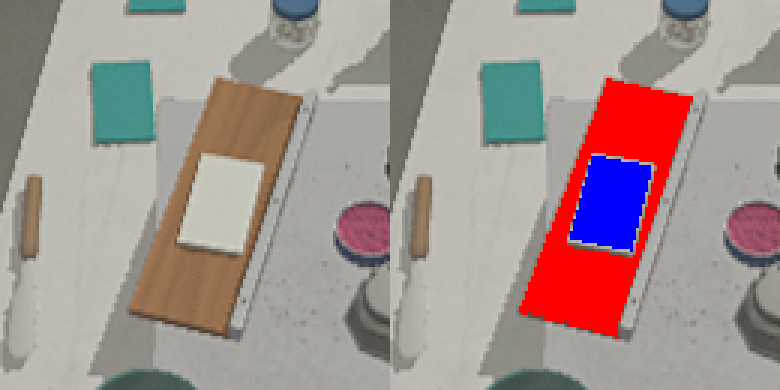

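The masks fit well. The ledge yaw is about -7.2°, with its origin near (0.570, 0.038). The slab sits at about (-3, -8) mm in the ledge frame, turned about +3.5°. The bowl is at the -y end. I'll move the open gripper in front of the slab with its closing line along the ledge.

```bash
python3 -m jog '[[[0.015,0.031,0],-0.0476],[[0.015,0.031,0],-0.0476],[[0.015,0.031,0],-0.0476],[[0.015,0.031,0],-0.0476],[[0.015,0.031,0],-0.0476],[[0.015,0.031,0],-0.0476],[[0.015,0.031,0],-0.0476],[[0.015,0.031,0],-0.0476],[[0.015,0.031,0],-0.0476],[[0.015,0.031,0],-0.0476]]' 0.05 20
python3 -m jog '[[[0.015,0.031,0],0],[[0.015,0.031,0],0],[[0.015,0.031,0],0],[[0.015,0.031,0],0],[[0.015,0.031,0],0],[[0.015,0.031,-0.02],0],[[0.015,0.031,-0.02],0],[[0.015,0.031,-0.02],0],[[0.012,0.032,-0.02],0],[[0,0,0],0]]'
python3 - <<'E'
from rig import bot
import cv2
s=bot.read_state();print(s['tcp_pos'],s['orientation'],s['opening'],s['wrist_force'])
p,d=bot.get_image("wrist");cv2.imwrite("pics/w1.png",p[:,:,::-1])
E
```

```text
time: 0.93
tcp_pos: [0.3644, -0.2754, 0.231]
orientation: [-3.135, 0.202, 0.0]
wrist_force: [0.2, -0.2, -0.2]
opening: 0.0503
gripper_force: 0.0
time: 1.77
tcp_pos: [0.4942, 0.0082, 0.1466]
orientation: [-3.133, 0.191, 0.011]
wrist_force: [-1.7, -0.2, -0.7]
opening: 0.0499
gripper_force: 0.0
[0.49424661 0.00818287 0.14655472] [-3.13281883  0.19135506  0.01093143] 0.04992356186576699 [-1.68875494 -0.20950241 -0.66753447]
```

View pics/w1.png

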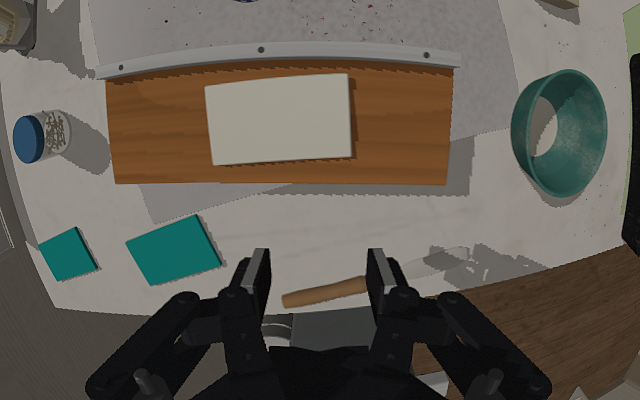

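The wrist view shows the slab at (205–355, 73–165) on the ledge, with the rail above it. The bowl is on the right at (560,130) and the jar on the left at (40,140). I'll settle the arm and measure from here.

```bash
python3 -m jog '[[[0,0,0],0],[[0,0,0],0],[[0,0,0],0]]'
cat >> h.py <<'E'
from scipy.spatial.transform import Rotation as Ro
def wray(s,px,z):
    c=bot.camera_params("wrist");px=np.atleast_2d(px).astype(float)
    u=(px-[c['cx'],c['cy']])/c['fx'];th=np.hypot(*u.T);k=np.sin(th)/np.maximum(th,1e-9)
    d=np.c_[u*k[:,None],np.cos(th)]
    R=Ro.from_rotvec(s['orientation']).as_matrix();H=c['hand_eye']
    d=d@(R@H[:3,:3]).T;o=s['tcp_pos']+R@H[:3,3]
    return (o+d*((z-o[2])/d[:,2])[:,None])[:,:2]
def look(save=None):
    """ledge pose & slab in ledge frame from the wrist camera (mm, deg)"""
    s=bot.read_state();p,_=bot.get_image("wrist")
    if save: cv2.imwrite(save,p[:,:,::-1])
    hsv=cv2.cvtColor(p,cv2.COLOR_RGB2HSV).astype(int);h,S,v=hsv[...,0],hsv[...,1],hsv[...,2]
    wood=(h<20)&(S>90)&(v>50);wood[235:]=0
    wood=cv2.morphologyEx(wood.astype(np.uint8),cv2.MORPH_OPEN,np.ones((5,5)))
    wood=big(wood)
    hull=cv2.convexHull(np.argwhere(wood)[:,::-1].astype(np.int32));hm=np.zeros_like(wood);cv2.fillConvexPoly(hm,hull,1)
    return s,p,wood,hm,hsv
E
python3 - <<'E'
from h import *
s,p,wood,hm,hsv=look()
print(s['tcp_pos'],s['orientation'])
cl=big((cv2.erode(hm,np.ones((3,3)))>0)&(hsv[...,1]<75)&(hsv[...,2]>150))
for nm,m,z in(("slab",cl,.056),("wood",hm,.05)):
    k=max(cv2.findContours(m,0,cv2.CHAIN_APPROX_NONE)[0],key=cv2.contourArea)[:,0,:]
    r=cv2.minAreaRect((wray(s,k,z)*1000).astype(np.float32));print(nm,m.sum(),r,cv2.boxPoints(r).round(1).tolist())
E
```

```text
time: 2.07
tcp_pos: [0.4967, 0.0016, 0.1523]
orientation: [3.135, -0.201, 0.003]
wrist_force: [0.2, -0.3, 0.6]
opening: 0.0499
gripper_force: 0.0
[0.49667585 0.00161835 0.15233995] [ 3.13469222e+00 -2.00516951e-01  2.89258103e-03]
slab 10664 ((564.3305053710938, 32.45612335205078), (108.51764678955078, 62.88090133666992), 86.13636779785156) [[529.2999877929688, -19.600000381469727], [592.0, -23.799999237060547], [599.4000244140625, 84.5], [536.5999755859375, 88.69999694824219]]
wood 38927 ((563.00830078125, 42.56855010986328), (300.2611083984375, 98.42078399658203), 82.48834228515625) [[494.6000061035156, -99.80000305175781], [592.2000122070312, -112.69999694824219], [631.4000244140625, 185.0], [533.7999877929688, 197.8000030517578]]
```

```bash
python3 -m jog '[[[0.01,0.018,0],0],[[0.0095,0.0186,0],0],[[0,0,-0.03],0],[[0,0,-0.03],0],[[0,0,-0.02],0],[[0,0,-0.008],0],[[0,0,0],0],[[0,0,0],0]]'
python3 -m jog '[[[0,0,-0.001],0],[[0,0,-0.001],0],[[0,0,-0.001],0],[[0,0,-0.001],0],[[0,0,-0.001],0],[[0,0,0],0],[[0,0,0],0]]'
python3 - <<'E'
from rig import bot
import cv2
p,d=bot.get_image("wrist");cv2.imwrite("pics/w2.png",p[:,:,::-1])
E
```

```text
time: 2.78
tcp_pos: [0.5163, 0.0388, 0.0642]
orientation: [3.135, -0.2, 0.001]
wrist_force: [-0.5, 0.6, 0.9]
opening: 0.05
gripper_force: 0.0
time: 3.37
tcp_pos: [0.5156, 0.0395, 0.0583]
orientation: [3.135, -0.198, -0.0]
wrist_force: [-0.3, -0.3, 0.1]
opening: 0.0499
gripper_force: 0.0
```

View pics/w2.png

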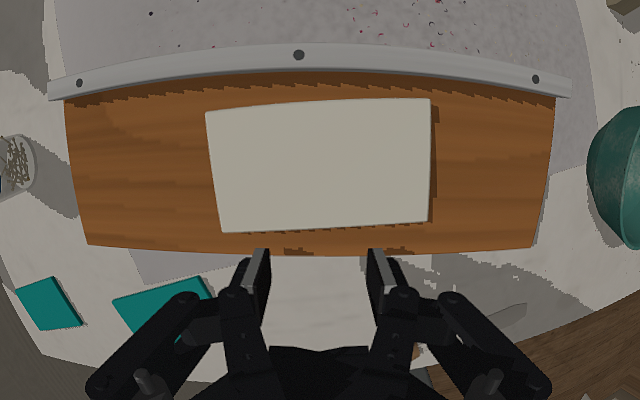

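The fingertips at (265,250) and (370,250) are just in front of the slab's near edge. I'll keep lowering in small steps until they touch the board.

```bash
python3 -m jog '[[[0,0,-0.001],0],[[0,0,-0.001],0],[[0,0,-0.001],0],[[0,0,-0.001],0],[[0,0,0],0]]'
python3 -m jog '[[[0,0,-0.001],0],[[0,0,-0.001],0],[[0,0,-0.001],0],[[0,0,0],0],[[0,0,0],0]]'
```

```text
time: 3.83
tcp_pos: [0.5155, 0.0395, 0.054]
orientation: [-3.135, 0.198, 0.001]
wrist_force: [-0.1, 0.4, 0.0]
opening: 0.0502
gripper_force: 0.0
time: 4.25
tcp_pos: [0.5156, 0.0395, 0.0512]
orientation: [-3.135, 0.198, 0.0]
wrist_force: [0.2, 0.4, 0.1]
opening: 0.0499
gripper_force: 0.0
```

```bash
python3 -m jog '[[[0,0,-0.001],0],[[0,0,-0.001],0],[[0,0,0],0],[[0,0,0],0]]'
python3 -m jog '[[[0,0,-0.001],0],[[0,0,-0.001],0],[[0,0,0],0],[[0,0,0],0]]'
```

```text
time: 4.58
tcp_pos: [0.5156, 0.0395, 0.0492]
orientation: [3.135, -0.198, -0.0]
wrist_force: [-0.3, 0.4, 0.4]
opening: 0.0497
gripper_force: 0.0
time: 4.92
tcp_pos: [0.5156, 0.0395, 0.0472]
orientation: [-3.135, 0.198, 0.0]
wrist_force: [-0.4, 0.4, -0.2]
opening: 0.0501
gripper_force: 0.0
```

```bash
python3 -m jog '[[[0,0,-0.001],0],[[0,0,0],0],[[0,0,0],0]]'
python3 -m jog '[[[0,0,-0.001],0],[[0,0,0],0],[[0,0,0],0]]'
```

```text
time: 5.17
tcp_pos: [0.5158, 0.0395, 0.047]
orientation: [3.135, -0.198, -0.0]
wrist_force: [-2.5, 0.2, 6.5]
opening: 0.05
gripper_force: 3.0
time: 5.42
tcp_pos: [0.5158, 0.0395, 0.0469]
orientation: [3.135, -0.198, -0.0]
wrist_force: [-6.3, 0.0, 14.8]
opening: 0.05
gripper_force: 7.2
```

Contact is at TCP z ≈ 0.047, so I'll raise the tips about 1.5 mm clear of the board and push towards the rail.

```bash
python3 -m jog '[[[0,0,0.0035],0],[[0,0,0],0],[[0.0015,-0.0002,0],0],[[0.0015,-0.0002,0],0],[[0.0015,-0.0002,0],0],[[0.0015,-0.0002,0],0],[[0.0015,-0.0002,0],0],[[0.0015,-0.0002,0],0],[[0.0015,-0.0002,0],0],[[0.0015,-0.0002,0],0]]'
python3 -m jog '[[[0.0015,-0.0002,0],0],[[0.0015,-0.0002,0],0],[[0.001,-0.0001,0],0],[[0,0,0],0]]'
python3 - <<'E'
from rig import bot
import cv2
p,d=bot.get_image("wrist");cv2.imwrite("pics/w3.png",p[:,:,::-1])
E
```

```text
time: 6.25
tcp_pos: [0.5277, 0.0378, 0.0487]
orientation: [3.135, -0.198, -0.0]
wrist_force: [0.2, -0.2, -0.7]
opening: 0.0497
gripper_force: 0.2
time: 6.58
tcp_pos: [0.532, 0.0373, 0.0489]
orientation: [3.135, -0.198, 0.001]
wrist_force: [0.0, -0.1, -0.4]
opening: 0.0501
gripper_force: 0.0
```

View pics/w3.png

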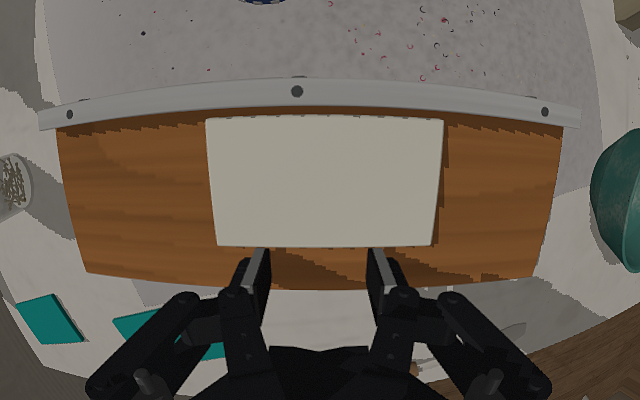

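The slab is now square to the gripper, with its near edge along the fingertips at (215–435, 246). A few mm of gap to the rail remain. I'll push on until the force rises.

```bash
python3 -m jog '[[[0.0012,-0.00015,0],0],[[0.0012,-0.00015,0],0],[[0.0012,-0.00015,0],0],[[0,0,0],0]]'
python3 -m jog '[[[0.001,-0.00013,0],0],[[0.001,-0.00013,0],0],[[0,0,0],0]]'
```

```text
time: 6.97
tcp_pos: [0.5356, 0.0368, 0.0489]
orientation: [3.135, -0.198, 0.001]
wrist_force: [-0.5, -0.6, 0.7]
opening: 0.0501
gripper_force: 0.0
time: 7.22
tcp_pos: [0.5362, 0.0369, 0.0485]
orientation: [-3.135, 0.198, 0.004]
wrist_force: [-4.3, 0.8, 4.4]
opening: 0.0495
gripper_force: 2.6
```

```bash
python3 -m jog '[[[0.001,-0.00013,0],0],[[0,0,0],0],[[0,0,0],0],[[0,0,0],0]]'
python3 -m jog '[[[-0.002,0.00026,0],0],[[-0.006,0.0008,0],0],[[-0.008,0.001,0],0],[[0,0,0.03],0],[[0,0,0.03],0],[[0,0,0.03],0],[[0,0,0],0],[[0,0,0],0],[[0,0,0],0]]'
cat >> h.py <<'E'
def report():
    s,p,wood,hm,hsv=look("pics/last.png")
    cl=big((cv2.erode(hm,np.ones((3,3)))>0)&(hsv[...,1]<75)&(hsv[...,2]>120))
    for nm,m,z in(("slab",cl,.056),("wood",hm,.05)):
        k=max(cv2.findContours(m,0,cv2.CHAIN_APPROX_NONE)[0],key=cv2.contourArea)[:,0,:]
        r=cv2.minAreaRect((wray(s,k,z)*1000).astype(np.float32))
        c=np.array(r[0]);R=np.array([[.9914,-.1306],[.1306,.9914]])
        print(nm,np.round(r[0],1),np.round(r[1],1),round(r[2],2),"in ledge",(R@(c-[569,41.3])).round(1))
E
python3 -c "from h import *;report()"
```

```text
time: 7.55
tcp_pos: [0.5363, 0.0369, 0.0484]
orientation: [-3.135, 0.198, 0.007]
wrist_force: [-7.9, 1.0, 5.7]
opening: 0.05
gripper_force: 4.0
time: 8.3
tcp_pos: [0.5217, 0.0386, 0.1384]
orientation: [-3.135, 0.198, 0.0]
wrist_force: [-0.3, -0.9, 0.3]
opening: 0.0502
gripper_force: 0.0
slab [576.7  29.1] [109.3  60.9] 82.72 in ledge [  9.2 -11.1]
wood [562.8  42.5] [299.5  98. ] 82.57 in ledge [-6.3  0.4]
```

View pics/last.png

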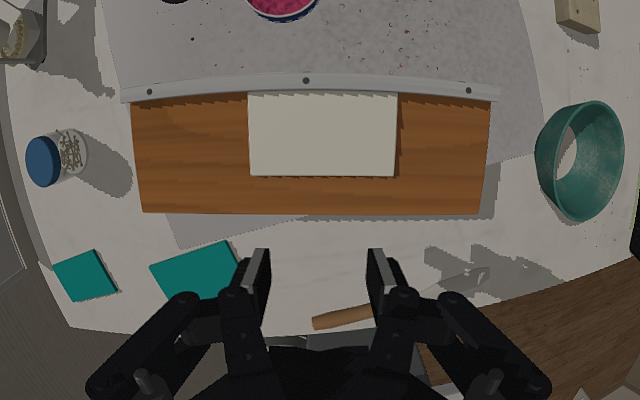

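The slab lies square against the rail: its angle is 82.72° against the ledge's 82.57°, and its near edge is at x ≈ -21 mm. Its centre is at y ≈ -11 mm. Next I'll turn the gripper a quarter turn and go to the slab's +y end.

```bash
python3 -c "
from rig import bot
print(bot.read_state()['qpos'].round(2))"
python3 -m jog '[[[0.008,0.009,0],-0.1208],[[0.008,0.009,0],-0.1208],[[0.008,0.009,0],-0.1208],[[0.008,0.009,0],-0.1208],[[0.008,0.009,0],-0.1208],[[0.008,0.009,0],-0.1208],[[0.008,0.009,0],-0.1208],[[0.0093,0.0079,0],-0.1208],[[0,0,0],-0.1208],[[0,0,0],-0.1208]]' 0.02
python3 -m jog '[[[0,0,0],-0.1208],[[0,0,0],-0.1208],[[0,0,0],-0.1208],[[0,0,0],0],[[0,0,0],0],[[0,0,0],0]]'
python3 -c "
from h import *
s=bot.read_state();print(s['qpos'].round(2),s['tcp_pos'])
R=Ro.from_rotvec(s['orientation']).as_matrix();print('tool x deg',np.degrees(np.arctan2(R[1,0],R[0,0])),'z',R[:,2])"
```

```text
[-0.08  0.07  1.88 -0.    1.2   1.62]
time: 9.18
tcp_pos: [0.5836, 0.0537, 0.1327]
orientation: [-2.492, 1.777, 0.062]
wrist_force: [0.9, -0.6, 0.4]
opening: 0.0203
gripper_force: 0.0
time: 9.68
tcp_pos: [0.5654, -0.0157, 0.1188]
orientation: [-2.167, 1.997, 0.085]
wrist_force: [-0.3, 0.1, -0.2]
opening: 0.0198
gripper_force: 0.0
[-0.29  0.14  1.85  0.22  1.12  2.68] [ 0.56539617 -0.01570074  0.11883216]
tool x deg -84.81862687000795 z [ 0.0883988   0.18024328 -0.97964178]
```

Joint 6 reached its limit turning that way. I'll turn back the other way, since half a turn gives the same finger layout.

```bash
python3 -m jog '[[[0,0,0.01],0.12],[[0,0,0.01],0.12],[[0,0,0],0.12],[[0,0,0],0.12],[[0,0,0],0.12],[[0,0,0],0.12],[[0,0,0],0.12],[[0,0,0],0.12],[[0,0,0],0.12],[[0,0,0],0.12]]'
python3 -m jog '[[[0,0,0],0.12],[[0,0,0],0.12],[[0,0,0],0.12],[[0,0,0],0.12],[[0,0,0],0.12],[[0,0,0],0.12],[[0,0,0],0.12],[[0,0,0],0.12],[[0,0,0],0.12],[[0,0,0],0.12]]'
python3 -c "
from h import *
s=bot.read_state();print(s['qpos'].round(2),s['tcp_pos'])
R=Ro.from_rotvec(s['orientation']).as_matrix();print('tool x deg',np.degrees(np.arctan2(R[1,0],R[0,0])),'z',R[:,2])"
```

```text
time: 10.52
tcp_pos: [0.5665, -0.0144, 0.1397]
orientation: [-2.974, 0.42, 0.236]
wrist_force: [0.2, -0.2, 0.4]
opening: 0.0196
gripper_force: 0.0
time: 11.35
tcp_pos: [0.5666, -0.0141, 0.1397]
orientation: [-2.785, -1.38, 0.315]
wrist_force: [-0.1, 0.8, -0.3]
opening: 0.02
gripper_force: 0.0
[-0.11  0.31  1.6  -0.09  1.4   0.57] [ 0.56657826 -0.01413165  0.13967738]
tool x deg 53.23754528246666 z [-0.18790441 -0.07322796 -0.97945373]
```

A tilt of about 11.6° was left behind, and I can't jog it out directly. At the working yaw the tips will lean forward in the push direction, plus about 6° sideways, so both still reach the 6 mm slab edge with a narrow opening. I'll continue to the +y end.

```bash
python3 -m jog '[[[0.003,0.021,0],0.12],[[0.003,0.021,0],0.12],[[0.003,0.021,0],0.12],[[0.003,0.021,0],0.12],[[0.003,0.021,0],0.0325],[[0.0027,0.021,0],0],[[0,0,0],0],[[0,0,0],0],[[0,0,0],0]]' 0.01
python3 -c "
from h import *
s=bot.read_state();print(s['qpos'].round(2),s['tcp_pos'])
R=Ro.from_rotvec(s['orientation']).as_matrix();print('tool x deg',np.degrees(np.arctan2(R[1,0],R[0,0])),'y deg',np.degrees(np.arctan2(R[1,1],R[0,1])),R.round(3))"
```

```text
time: 12.1
tcp_pos: [0.5837, 0.1107, 0.1397]
orientation: [2.34, 2.022, -0.311]
wrist_force: [-0.1, 0.5, -0.5]
opening: 0.01
gripper_force: 0.0
[ 0.13  0.36  1.55 -0.14  1.39  0.31] [0.58365593 0.11074867 0.13965793]
tool x deg 82.19554341305435 y deg -8.865901672140128 [[ 0.134  0.983 -0.129]
 [ 0.976 -0.153 -0.155]
 [-0.172 -0.105 -0.979]]
```

With this tilt the pushing face's lower edge sits too high. A better option is yaw along the ledge with closed fingers, pushing with the finger back: that edge is then the lowest and flat on the slab's end. I'll turn to it.

```bash
python3 -m jog '[[[0.004,0.004,0],-0.12],[[0,0,0],-0.12],[[0,0,0],-0.12],[[0,0,0],-0.12],[[0,0,0],-0.12],[[0,0,0],-0.12],[[0,0,0],-0.12],[[0,0,0],-0.12],[[0,0,0],-0.12],[[0,0,0],-0.12]]' 0
python3 -m jog '[[[0,0,0],-0.12],[[0,0,0],-0.12],[[0,0,0],-0.106],[[0,0,-0.02],0],[[0,0,-0.02],0],[[0,0,-0.02],0],[[0,0,-0.01],0],[[0,0,0],0],[[0,0,0],0]]'
python3 -c "
from h import *
s=bot.read_state();print(s['qpos'].round(2),s['tcp_pos'],s['opening'])
R=Ro.from_rotvec(s['orientation']).as_matrix();print('y deg',np.degrees(np.arctan2(R[1,1],R[0,1])),R.round(3))
p,d=bot.get_image('wrist');cv2.imwrite('pics/w5.png',p[:,:,::-1])"
```

```text
time: 12.93
tcp_pos: [0.5879, 0.1129, 0.1398]
orientation: [-3.025, -0.328, 0.281]
wrist_force: [0.1, -0.7, -0.7]
opening: 0.0004
gripper_force: 0.0
time: 13.68
tcp_pos: [0.5875, 0.1136, 0.0697]
orientation: [-3.01, 0.186, 0.253]
wrist_force: [-0.1, -0.4, -0.5]
opening: -0.0
gripper_force: 0.0
[-0.01  0.43  1.6   0.13  1.28  1.64] [0.58750844 0.11357547 0.0697492 ] -2.2766278838255825e-05
y deg -97.6034123616015 [[ 0.978 -0.132 -0.159]
 [-0.112 -0.986  0.125]
 [-0.173 -0.105 -0.979]]
```

View pics/w5.png

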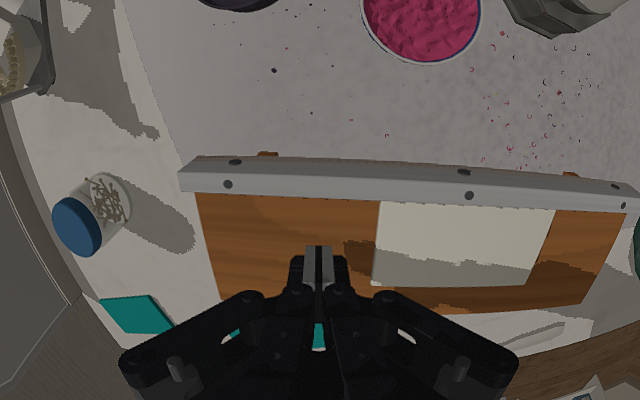

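The closed fingertips at (318,262) are over the board, beside the slab's +y end at pixel column 378, clear of rail and jar. I'll lower them to touch.

```bash
python3 -m jog '[[[0,0,-0.008],0],[[0,0,-0.004],0],[[0,0,-0.001],0],[[0,0,0],0],[[0,0,0],0]]'
python3 -m jog '[[[0,0,-0.001],0],[[0,0,-0.001],0],[[0,0,0],0],[[0,0,0],0]]'
```

```text
time: 14.15
tcp_pos: [0.5879, 0.1141, 0.0571]
orientation: [-3.01, 0.185, 0.251]
wrist_force: [0.7, 0.2, 0.5]
opening: 0.0
gripper_force: 0.0
time: 14.48
tcp_pos: [0.5878, 0.1141, 0.055]
orientation: [-3.01, 0.185, 0.251]
wrist_force: [-0.3, 1.0, -0.3]
opening: 0.0
gripper_force: 0.0
```

```bash
python3 -m jog '[[[0,0,-0.001],0],[[0,0,-0.001],0],[[0,0,0],0],[[0,0,0],0]]'
python3 -m jog '[[[0,0,-0.001],0],[[0,0,0],0],[[0,0,0],0]]'
```

```text
time: 14.82
tcp_pos: [0.5877, 0.1141, 0.0529]
orientation: [-3.01, 0.185, 0.252]
wrist_force: [0.2, 0.1, 0.2]
opening: -0.0001
gripper_force: 0.0
time: 15.07
tcp_pos: [0.5879, 0.1141, 0.052]
orientation: [-3.01, 0.185, 0.251]
wrist_force: [0.5, -0.2, -0.1]
opening: 0.0001
gripper_force: 0.1
```

No contact yet at 0.052, but the edge is already well below the slab's top all the way across. I'll push along -y from here.

```bash
python3 -m jog '[[[-0.0003,-0.0025,0],0],[[-0.0003,-0.0025,0],0],[[-0.0003,-0.0025,0],0],[[-0.0003,-0.0025,0],0],[[-0.0003,-0.0025,0],0],[[-0.0003,-0.0025,0],0],[[-0.0003,-0.0025,0],0],[[-0.0003,-0.0025,0],0],[[-0.0003,-0.0025,0],0],[[-0.0003,-0.0025,0],0]]'
python3 -c "
from h import *
p,d=bot.get_image('wrist');cv2.imwrite('pics/w6.png',p[:,:,::-1])"
```

```text
time: 15.9
tcp_pos: [0.5848, 0.0889, 0.052]
orientation: [-3.009, 0.185, 0.251]
wrist_force: [0.2, 0.5, 0.1]
opening: -0.0002
gripper_force: 0.4
```

View pics/w6.png

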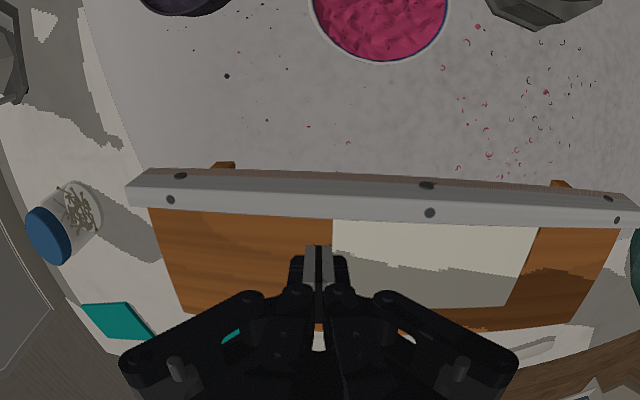

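The fingertip's edge at column 332 is just reaching the slab's end, so about 121 mm of pushing remain. I'll push 35 mm and then measure.

```bash
python3 -m jog '[[[-0.0004,-0.0035,0],0],[[-0.0004,-0.0035,0],0],[[-0.0004,-0.0035,0],0],[[-0.0004,-0.0035,0],0],[[-0.0004,-0.0035,0],0],[[-0.0004,-0.0035,0],0],[[-0.0004,-0.0035,0],0],[[-0.0004,-0.0035,0],0],[[-0.0004,-0.0035,0],0],[[-0.0004,-0.0035,0],0]]'
cat >> h.py <<'E'
def slabw(n,roi):
    p,_=bot.get_image(n);hsv=cv2.cvtColor(p,cv2.COLOR_RGB2HSV).astype(int);c=bot.camera_params(n)
    m=np.zeros(p.shape[:2],bool);x0,y0,x1,y1=roi;m[y0:y1,x0:x1]=1
    m&=(hsv[...,1]<75)&(hsv[...,2]>120)
    return p,m
E
python3 - <<'E'
from h import *
p,d=bot.get_image("scene");q,d=bot.get_image("wrist")
a=cv2.resize(p[150:310,250:410],(480,480),interpolation=cv2.INTER_NEAREST)
b=cv2.resize(q,(320,200))
o=np.zeros((480,800,3),np.uint8);o[:,:480]=a;o[:200,480:]=b
cv2.imwrite("pics/c7.png",o[:,:,::-1])
E
```

```text
time: 16.78
tcp_pos: [0.5807, 0.0537, 0.0519]
orientation: [-3.01, 0.185, 0.252]
wrist_force: [0.3, 1.0, 0.4]
opening: -0.0002
gripper_force: 0.9
```

View pics/c7.png

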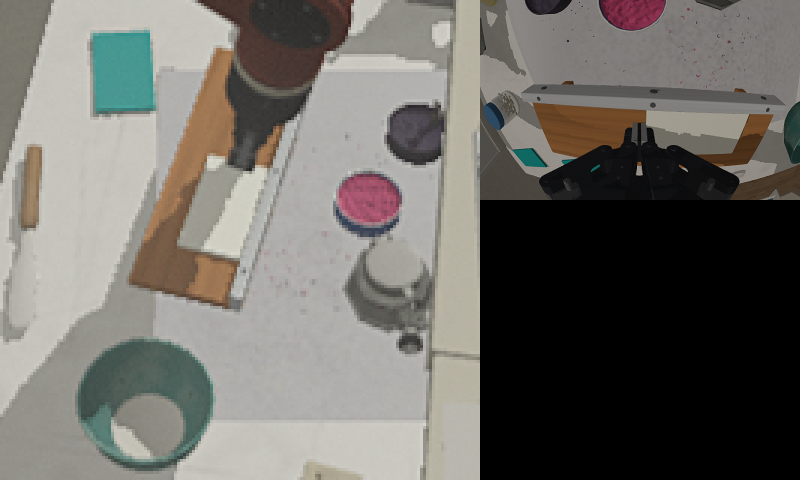

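The slab is moving along the rail and still looks square. Its leading corners in the scene view are near (309.3,231.7) and (329.3,236.3). That was my last allowed picture, so I'll check with numbers from here.

```bash
python3 - <<'E'
from h import *
c=bot.camera_params("scene");w=ray(c,[[309.3,231.7],[329.3,236.3]],.056)*1000
R=np.array([[.9914,-.1306],[.1306,.9914]]);print(((w-[569,40.5])@R.T).round(1))
E
python3 -m jog '[[[-0.0004,-0.0035,0],0],[[-0.0004,-0.0035,0],0],[[-0.0004,-0.0035,0],0],[[-0.0004,-0.0035,0],0],[[-0.0004,-0.0035,0],0],[[-0.0004,-0.0035,0],0],[[-0.0004,-0.0035,0],0],[[-0.0004,-0.0035,0],0],[[-0.0004,-0.0035,0],0],[[-0.0004,-0.0035,0],0]]'
python3 -c "from h import *;report()"
```

```text
[[ -16.8 -105.7]
 [  41.5 -104.6]]
time: 17.72
tcp_pos: [0.5767, 0.0187, 0.0519]
orientation: [-3.01, 0.185, 0.252]
wrist_force: [-0.0, 1.8, 0.4]
opening: -0.0
gripper_force: 0.9
slab [611.9  76.7] [0. 0.] 0.0 in ledge [37.9 40.7]
wood [606.3  98.6] [179.   25.5] 88.51 in ledge [29.5 61.7]
```

```bash
python3 -m jog '[[[-0.0005,-0.0035,0],0],[[-0.0005,-0.0035,0],0],[[-0.0005,-0.0035,0],0],[[-0.0005,-0.0035,0],0],[[-0.0005,-0.0035,0],0],[[-0.0005,-0.0035,0],0],[[-0.0005,-0.0035,0],0],[[-0.0005,-0.0035,0],0],[[-0.0004,-0.0025,0],0],[[0,0,0],0]]'
python3 - <<'E'
from h import *
R=np.array([[.9914,-.1306],[.1306,.9914]])
c=bot.camera_params("scene");p,_=bot.get_image("scene")
hsv=cv2.cvtColor(p,cv2.COLOR_RGB2HSV).astype(int)
# print low-sat bright mask rows around slab, plus project expected slab corners
h,S,v=hsv[...,0],hsv[...,1],hsv[...,2]
o=np.array([569,40.5])
for y in range(-85,-205,-8):
    out=[]
    for x in range(-60,52,7):
        w=(o+R.T@[x,y])/1000;X=c['R']@[w[0],w[1],.056]+c['t'];u=X[:2]/X[2]*c['fx']+[c['cx'],c['cy']]
        i,j=u.round().astype(int);out.append("%3d/%3d/%3d"%(h[j,i],S[j,i],v[j,i]))
    print(y,*out)
E
```

```text
time: 18.6
tcp_pos: [0.5724, -0.0121, 0.052]
orientation: [-3.01, 0.186, 0.251]
wrist_force: [0.0, 0.7, 0.4]
opening: 0.0002
gripper_force: 0.1
-85  20/ 15/151  42/  9/148  14/120/162  14/122/153  14/117/166  14/123/159  27/ 18/152  25/ 21/156  30/ 18/157  33/ 20/156  30/ 18/157  30/ 15/208  28/ 15/208  28/ 15/208  30/ 14/212  40/  4/180
-93  21/ 12/151  30/  7/145  14/118/160  14/113/153  14/119/165  14/119/148  27/ 19/150  25/ 21/158  28/ 19/157  30/ 18/157  30/ 18/154  28/ 16/207  28/ 15/208  28/ 16/208  28/ 17/214  50/  4/183
-101  26/ 12/150  14/ 66/154  14/120/161  13/117/153  13/115/146  14/105/114  21/ 28/148  30/ 18/156  27/ 18/158  28/ 19/157  27/ 19/149  28/ 15/205  28/ 16/208  28/ 16/209  30/ 16/211  45/  6/184
-109  26/ 12/148  14/ 80/160  14/119/163  14/115/155  13/110/125  13/102/117  30/ 16/163  28/ 19/157  30/ 20/156  30/ 16/156  30/ 17/147  28/ 16/213  28/ 15/207  30/ 15/208  28/ 17/215  42/  7/176
-117  23/ 15/152  16/ 44/151  14/124/165  14/116/160  14/111/135  14/105/117  28/ 19/159  25/ 19/158  28/ 19/157  28/ 19/157  27/ 19/151  28/ 16/208  28/ 16/208  27/ 13/2
[... 1296 characters left out ...]
3  23/  6/165  35/  9/169  20/  9/163  30/  6/160  24/  8/156  30/  8/151  27/ 17/148  24/  8/150  30/  6/171
-181  23/ 16/148  27/ 15/151  23/ 14/150  27/ 15/152  23/ 15/152  23/ 14/151  19/ 18/160  30/  4/178  18/  7/178  15/  6/179  18/  7/174  20/  4/175  23/  6/174  23/  6/177  12/  7/172  15/  6/171
-189  30/ 12/149  30/ 13/152  26/ 12/150  27/ 15/152  23/ 13/152  23/ 13/152  27/ 15/150  18/  7/176  20/  4/176  30/  4/177  20/  4/177  23/  6/174  23/  6/177  24/  7/175  15/  6/174  23/  6/172
-197  23/ 14/151  26/ 14/150  30/ 14/151  26/ 12/152  30/ 13/153  26/ 12/152  23/ 15/153  30/  6/180  24/  7/176  15/  6/178  23/  6/175  15/  6/176  15/  6/175  24/  7/176  15/  6/174  23/  6/176
```

The leading edge is at y ≈ -170 mm, so the slab's centre is at about -114.5. The slab is straight along the rail. I'll push 16 mm more, then back off and lift.

```bash
python3 -m jog '[[[-0.0003,-0.0025,0],0],[[-0.0003,-0.0025,0],0],[[-0.0003,-0.0025,0],0],[[-0.0003,-0.0025,0],0],[[-0.0003,-0.0025,0],0],[[-0.0002,-0.002,0],0],[[-0.0002,-0.0015,0],0],[[0,0,0],0],[[0,0,0],0]]'
python3 -m jog '[[[0.0003,0.002,0],0],[[0.0006,0.005,0],0],[[0.0012,0.01,0],0],[[0.0012,0.01,0.005],0],[[0,0,0.03],0],[[0,0,0.03],0],[[0,0.03,0.03],0],[[0,0.03,0.03],0],[[0,0.03,0],0],[[0,0,0],0]]'
python3 - <<'E'
from h import *
R=np.array([[.9914,-.1306],[.1306,.9914]]);o=np.array([569,40.5])
c=bot.camera_params("scene");p,_=bot.get_image("scene")
# rectified top view, 1 px = 0.5 mm, plane z=.056: col = x+70mm, row = -50-y
q=np.float32([[-70,-50],[70,-50],[70,-220],[-70,-220]])
def pix(a):
    w=(o+R.T@a)/1000;X=c['R']@[w[0],w[1],.056]+c['t'];return X[:2]/X[2]*c['fx']+[c['cx'],c['cy']]
H=cv2.getPerspectiveTransform(np.float32([pix(a) for a in q]),np.float32([[0,0],[280,0],[280,340],[0,340]]))
t=cv2.warpPerspective(p,H,(280,340));hs=cv2.cvtColor(t,cv2.COLOR_RGB2HSV).astype(int)
cv2.imwrite("pics/top.png",t[:,:,::-1])
v=hs[...,2];S=hs[...,1]
for y in(-90,-110,-130,-145):      # near edge: saturation drop from wood
    r=S[int((-50-y)*2)];print("near edge at y",y,[k/2-70 for k in range(30,160) if r[k]<60 and r[k-1]>=60])
for x in(-10,5,20,35):
    col=hs[:,int((x+70)*2)];g=S[:,int((x+70)*2)];print("x",x,"trail",[-50-k/2 for k in range(1,160) if g[k]<60 and g[k-1]>=60],"lead",[(-50-k/2,*col[k].tolist()) for k in range(248,300,6)])
E
```

```text
time: 19.4
tcp_pos: [0.5705, -0.0277, 0.052]
orientation: [-3.01, 0.185, 0.251]
wrist_force: [0.0, 0.4, -0.4]
opening: 0.0003
gripper_force: 0.2
time: 20.23
tcp_pos: [0.5749, 0.0944, 0.1794]
orientation: [-3.008, 0.177, 0.243]
wrist_force: [-0.0, -0.7, -0.2]
opening: 0.0003
gripper_force: 0.0
near edge at y -90 [-20.5]
near edge at y -110 [-20.0]
near edge at y -130 [-20.5]
near edge at y -145 [-20.5]
x -10 trail [-75.5] lead [(-174.0, 26, 18, 202), (-177.0, 28, 18, 202), (-180.0, 30, 16, 203), (-183.0, 28, 17, 194), (-186.0, 28, 19, 159), (-189.0, 24, 8, 153), (-192.0, 23, 6, 168), (-195.0, 23, 6, 173), (-198.0, 18, 7, 174)]
x 5 trail [-75.5] lead [(-174.0, 28, 16, 201), (-177.0, 30, 16, 201), (-180.0, 28, 16, 204), (-183.0, 28, 18, 199), (-186.0, 28, 20, 163), (-189.0, 24, 9, 149), (-192.0, 15, 6, 171), (-195.0, 24, 7, 171), (-198.0, 23, 6, 170)]
x 20 trail [-76.0] lead [(-174.0, 28, 16, 202), (-177.0, 28, 16, 202), (-180.0, 28, 16, 205), (-183.0, 28, 19, 191), (-186.0, 27, 15, 165), (-189.0, 23, 6, 157), (-192.0, 23, 6, 170), (-195.0, 18, 8, 170), (-198.0, 18, 8, 169)]
x 35 trail [-76.0] lead [(-174.0, 28, 16, 201), (-177.0, 28, 16, 202), (-180.0, 28, 16, 203), (-183.0, 26, 18, 195), (-186.0, 27, 18, 158), (-189.0, 20, 10, 156), (-192.0, 24, 8, 168), (-195.0, 24, 7, 171), (-198.0, 23, 6, 170)]
```

The slab runs from y ≈ -75.8 to -185.5, so its centre is at about -130.7 mm. It is parallel to the rail, with its near edge at x ≈ -20.4. The robot is clear, so I'm handing in.

```bash
python3 -m jog '[[[0,0,0],0],[[0,0,0],0]]'; python3 -c "from rig import bot;print(bot.sign_off())"
```

```text
time: 20.45
tcp_pos: [0.5732, 0.0884, 0.1751]
orientation: [-3.01, 0.185, 0.254]
wrist_force: [-0.0, 0.2, 0.2]
opening: -0.0001
gripper_force: 0.0
the job is handed in; nothing more can be done
None
```

The job is handed in at about 20 s: by my last camera measurement the slab lies square against the rail with about 36 mm past the bowl's end and nothing else was touched, but the sign-off returned no verdict.

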